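Push the stray punnet back into the sample row

TASK

One punnet of plums has been left out of the sample row on the inspection bench. Without gripping or lifting it, push it along the bench into the gap between its two neighbours until its long side is flush and square against the steel upstand at the back, standing clear of both neighbours. Leave everything else where it is, and take your hand away when you are done.

Things in the scene. Friction and masses are not known exactly. Their poses are not given: they have to be found in the camera images.
- punnet: The stray punnet, nearest the robot: closed brown fibre tub of plums, clear domed lid, 200 to 420 g. Widest at its flange, 110 mm (its x) by 140 mm (its y), corners rounded, 46 to 51 mm up; the tub tapers to 94 x 124 mm at the foot; the lid rises to 64 mm. Origin: centre of the underside. z up; at the start its x points away from the robot within 25 degrees, so a long side faces the upstand.
- left_punnet: The neighbour on the left (+y): an identical punnet, loose, its long side against the upstand (2 to 4 mm off). Origin: centre of the underside; y along its long side, to the left. The neighbours' centres are 320 to 350 mm apart, so the gap between them is 180 to 210 mm wide.
- right_punnet: The neighbour on the right (-y): identical, loose, its long side against the upstand. Origin and axes as for the left one.
- upstand_face (a point): Point at the foot of the steel upstand along the back of the bench (fixed, 60 mm high, 1.3 m long), on its straight upright face that looks to the robot. x points into the upstand, square to the face; y along the face to the left; z up. It lies near the middle of the gap but not exactly at it.
- calculator: Black desk calculator lying on the right of the bench, 150 x 105 x 23 mm, loose. Origin: centre of the underside.
- jar: Glass sample jar with a white cap standing on the right, 60 mm diameter, 85 mm high, loose. Origin: centre of the underside.
- clipboard: Clipboard with paper and a pen lying on the left of the bench, 315 x 230 mm, 22 mm high at the clip; does not move. Origin: centre of the underside.

How it is judged (in metres and radians):
At the end, for the whole second after the job is handed in: The stray punnet stands flat and still in the gap: flange within 5 mm of the upstand, square to it within 0.06 rad, its centre at least 145 mm along the row from each neighbour's (about 5 mm clear); both neighbours within 10 mm of where they stood (x of punnet in the frame of upstand_face above -0.06 m and angle between the x axis of punnet and the x axis of upstand_face, either way round below 0.06 rad and y of punnet in the frame of left_punnet below -0.145 m and y of punnet in the frame of right_punnet above 0.145 m and height (world z) of punnet below 0.004 m and angle between punnet's own z axis and vertical below 0.05 rad and linear speed of punnet below 0.01 m/s and distance of each of left_punnet, right_punnet from where it was at the start of the episode below 0.01 m); the robot touches nothing.
It fails at once if the stray punnet is lifted off the bench (height (world z) of punnet above 0.008 m).
It fails at once if the stray punnet is tipped (angle between punnet's own z axis and vertical above 0.15 rad).
It fails at once if a neighbouring punnet is moved by more than 10 mm (distance of any of left_punnet, right_punnet from where it was at the start of the episode above 0.01 m).
It fails at once if the calculator or the jar is moved by more than 10 mm (distance of any of calculator, jar from where it was at the start of the episode above 0.01 m).
It also fails if it takes over 58 s, if anything falls off the work surface, if the arm or the gripper's body presses on something with over 40 N, if the wrist force passes 120 N, or if a joint passes its speed limit or range.

ROBOT

A 6-joint arm with a two-finger parallel gripper is mounted at the origin on the work surface. World frame = base frame: x ahead of the robot, y to its left, z up, the work surface at z = 0. Lengths are in mm, angles in rad, forces in N, time in s.
With the tool pointing down it reaches from about 350 to 775 mm from the base axis. Payload 7.3 kg.
Tool frame: the origin (TCP) lies on the centre line of the jaws, within the pads' length; the fingertips stand 14 mm ahead of it and the grasp point (between the pads) lies 5 mm behind it; z points along the fingers, y is the line along which they close (so a half turn about z gives the same grasp; the last joint's range is limited). The gripper opens to 92 mm and grips with 3 to 60 N. Pads are 19 mm wide; open, the fingers measure 130 mm over their backs; the gripper's body (75 mm by 190 mm) begins 47 mm behind the grasp point.
Start: joints at [-1.262, 0.342, 1.524, -0, 1.275, -0.146], TCP at [230.647, -471.641, 240.741] pointing down, gripper open.
Joint ranges: [-2.53, 2.53], [-0.77, 2.02], [0.04, 2.7], [-1, 4.14], [0.28, 2.66], [-3.11, 3.11]. Speed limits (rad/s): [2.57, 2.57, 3.14, 3.14, 3.14, 3.14].

INTERFACE

Orientations are given as [roll, pitch, yaw] about the fixed x, y, z axes, in that order (R = Rz(yaw) Ry(pitch) Rx(roll)).
In Python, from plant import get_obs, capture, bot, spot_in, trace, pinpoint gives the robot as it stands.
- The arm moves only by the tool play_rows, never from a script. Its argument "rows" is a list of rows, each a list of 2 entries, a list of its own where there are three numbers: the shift along the world's x, y, z in units of 3 cm (1.0 is 3 cm), then the turn, a rotation vector about the world's x, y, z in units of 8 degrees (1.0 is 8 degrees). A call has 1 to 12 rows; each row shifts and turns the commanded pose from where the row before left it; what a row does not reach is not made up. A row lasts 1/8 s, in which the tool goes at most 62.5 mm and 10.7 degrees, less where a joint would pass 70% of its speed; a pose out of reach is approached as far as the arm can. A call with a number of a shift or a turn outside -1 to 1 is refused whole. A call with a gripper value outside its range is refused whole. "hand" is the opening, from -1 (shut) to 1 (fully open), set as the call begins (left out, the last holds). The fingers move at their own pace and stop on an object; the grip force is fixed at half the most. Time passes only in rows, so rows that do not move let the fingers close. It gives the time, the measured TCP pose, the force, the opening and the grip force at its end, in the units of the state.
- get_obs(): the state, without advancing time (a new reading comes with each control period).
- capture(name): name is "scene" or "top" or "wrist"; returns a dict with "frame" (384x512x3 uint8, red, green, blue), "fov_y" (degrees; the focal length in pixels is half the picture's height over the tangent of half this angle, whatever the lens; pixels are square), "cx", "cy" (the principal point, pixels), "dist" ([k1, k2, p1, p2, k3] as OpenCV has them; the pictures are not rectified), "rvec" (rotation vector, rad) and "tvec" (3), from world to camera coordinates, as OpenCV has them; the wrist camera has in their place "hand_eye" (4x4, takes a point from camera to tool coordinates, whose origin is the TCP and whose axes are the flange's). Camera axes: x right, y down, z forward; pixel columns grow to the right and rows downward; lengths in mm; the calibration is good to about 2 mm. A picture is of the moment at which its call begins: read the wrist's pose just before it. There is no depth.
- bot.close_job(): hands the job in; it is judged then, once.
Trained networks look in the newest picture that a camera, given by its name, has taken for a name from the list of things; names that differ only in an ending like _2 or _b are one class to them, and where a whole thing is asked for, a point or a joint stands for the part that bears it (a point fixed in the world has none). Each returns a list of dicts, best first, with "p" (0 to 1); they miss things now and then, are a little off and sometimes report something else, mostly with a low value. They report only what shows in the picture. A call takes as long as a camera call.
- spot_in(query, camera): "at" ([row, column] in pixels, amid what is visible of it).
- trace(query, camera): "mask" (384x512 bool, what is visible of it) and "at" ([row, column] in pixels, amid what is visible of it).
- pinpoint(query, camera): "at" ([row, column] in pixels: a listed point, or the origin of a listed thing).
The state is a dict: "time": time; "joint_positions": joint angles; "dq": joint speeds; "tau": joint torques, N m; "tool_pos": TCP position; "tcp_rot": TCP orientation; "contact_force": force on the tool from outside, world axes, zero at the start; "moment": the same for the moment, N m; "grip_width": finger opening in mm; "finger_force": force on a finger pad.
Only numpy, scipy, OpenCV 4.12 (cv2) and the standard library are available. Lean on these libraries where they do the work, as an engineer would, in place of code of your own. Each camera call takes 0.05 s, during which the arm holds its last target. There are 200 camera calls.

## Working session

There is one attempt and no reset: what is moved stays moved. The work goes in short steps, Python scripts to look and compute and a tool call to move; the robot and the scene stay as the last step left them, time stands still between calls to the robot, and variables do not carry over. Pictures are saved under pics/ and viewed, at most 10 in all, crops included, and the job is handed in when it is done.

Besides the shell and the picture viewer there is one more tool, called after ">>>" as name([rows], argument=value, ...), one row to a line, values as JSON. play_rows: Moves the arm, as the interface text tells. Shifts and turns lie within -1 to 1; 1 stands for 3 cm of shift or 8 degrees of turn. Its arguments: {"type":"object","properties":{"rows":{"type":"array"},"hand":{"type":"number"}},"required":["rows"]}

```bash
mkdir -p pics
cat > h.py <<'E'
import numpy as np,cv2
from plant import *
def K(c):
    f=c["frame"].shape[0]/2/np.tan(np.radians(c["fov_y"])/2)
    return np.array([[f,0,c["cx"]],[0,f,c["cy"]],[0,0,1.]])
def ray(c,rc,z):
    u=cv2.undistortPoints(np.array([[[rc[1],rc[0]]]],float),K(c),np.array(c["dist"],float)).ravel()
    R=cv2.Rodrigues(np.array(c["rvec"],float))[0];t=np.array(c["tvec"],float).ravel()
    o=-R.T@t;d=R.T@np.array([u[0],u[1],1]);return o+d*(z-o[2])/d[2]
def pj(c,P):
    return cv2.projectPoints(np.array(P,float).reshape(-1,1,3),np.array(c["rvec"],float),np.array(c["tvec"],float),K(c),np.array(c["dist"],float))[0].reshape(-1,2)
E
python3 - <<'E'
from h import *
s=get_obs();print(s["time"],s["tool_pos"],s["tcp_rot"],s["contact_force"])
for cam in("top","scene"):
    c=capture(cam);cv2.imwrite(f"pics/{cam}0.png",c["frame"][:,:,::-1])
    R=cv2.Rodrigues(np.array(c["rvec"],float))[0];print(cam,-R.T@np.array(c["tvec"]).ravel())
    for q in("punnet","left_punnet","right_punnet","upstand_face","calculator","jar","clipboard"):
        for r in pinpoint(q,cam)[:3]:print(q,np.round(r["at"]),round(r["p"],2),ray(c,r["at"],0).round(1))
        if q!="upstand_face":
          for r in trace(q,cam)[:3]:
            m=r["mask"].astype(np.uint8);ct=max(cv2.findContours(m,0,2)[0],key=cv2.contourArea)
            print("  tr",np.round(r["at"]),round(r["p"],2),m.sum(),cv2.minAreaRect(np.array([ray(c,(p[0][1],p[0][0]),48)[:2] for p in ct],np.float32)))
E
```

```text
0.0 [ 230.51002221 -471.24038692  240.03172436] [-3.14001055e+00 -2.10178712e-04  4.54784581e-01] [ 0.3528675   0.62081191 -0.40816267]
top [ 466.40629481  -11.48177958 1526.34058662]
punnet [225. 273.] 0.87 [510.1 -38.9   0. ]
left_punnet [155. 204.] 0.58 [733.5 191.7   0. ]
  tr [155. 201.] 0.75 1504 ((718.5344848632812, 194.77737426757812), (142.265625, 110.7496109008789), 89.3414306640625)
right_punnet [169. 312.] 0.78 [ 696.7 -159.     0. ]
  tr [163. 310.] 0.86 1494 ((704.1878662109375, -151.18991088867188), (107.93998718261719, 141.3583221435547), 1.0152051448822021)
upstand_face [240. 115.] 0.74 [452.8 470.3   0. ]
upstand_face [144. 256.] 0.57 [773.9  22.6   0. ]
calculator [254. 401.] 0.58 [ 428.7 -447.5    0. ]
  tr [257. 403.] 0.8 1633 ((424.6887512207031, -439.4762878417969), (146.57412719726562, 107.099853515625), 7.652070999145508)
jar [203. 397.] 0.7 [ 590.8 -435.4    0. ]
  tr [202. 402.] 0.58 389 ((590.56787109375, -433.4827575683594), (56.130924224853516, 74.82970428466797), 1.2553244829177856)
clipboard [239. 117.] 0.59 [453.2 465.1   0. ]
  tr [243. 116.] 0.85 69
[... 715 characters left out ...]
1094, 110.2498779296875), 86.84428405761719)
  tr [236. 263.] 0.55 1944 ((717.337158203125, 203.82391357421875), (171.9806671142578, 115.59212493896484), 88.82109832763672)
upstand_face [226. 202.] 0.94 [783.   22.2  -0. ]
calculator [123. 210.] 0.79 [ 434.  -434.8    0. ]
  tr [120. 207.] 0.91 578 ((467.65606689453125, -396.5412292480469), (155.7971649169922, 114.95620727539062), 8.82576847076416)
  tr [124. 174.] 0.58 387 ((592.794677734375, -431.45867919921875), (188.70559692382812, 57.39470672607422), 59.42291259765625)
clipboard [259. 409.] 0.84 [446.9 474.4   0. ]
  tr [263. 406.] 0.96 7860 ((486.4951171875, 491.236572265625), (220.2922821044922, 304.92108154296875), 86.41050720214844)
```

Run:
```python
import cv2
i=cv2.imread("pics/top0.png")[115:265,170:345]
cv2.imwrite("pics/t1.png",cv2.resize(i,None,fx=4,fy=4,interpolation=2))
```

```text
(no output)
```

View pics/t1.png

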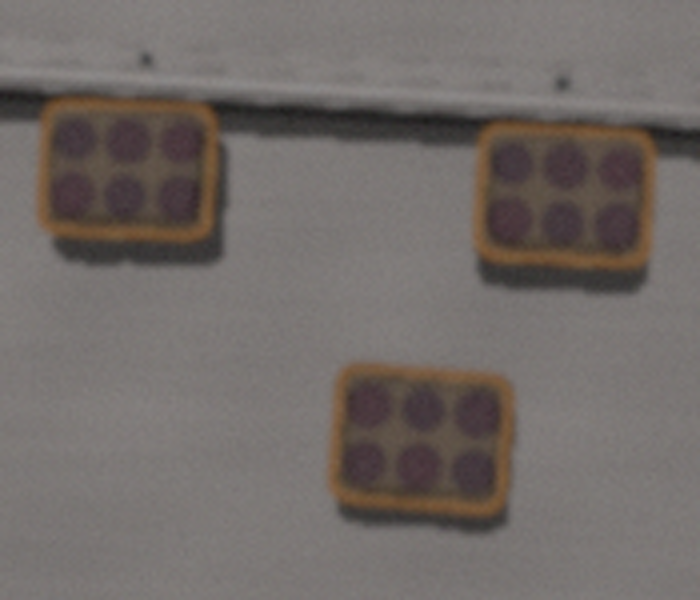

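View pics/scene0.png

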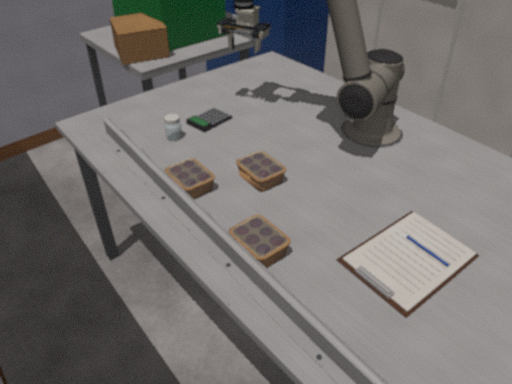

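The top view shows the three orange flanges: neighbours at about (row 157, col 202) and (164, 311), and the stray one at (224, 275), turned slightly clockwise. The upstand line runs from row 135 down to row 143. Next I'll fit the flanges by colour.

```bash
cat >> h.py <<'E'
def fl(c):
    h=cv2.cvtColor(np.ascontiguousarray(c["frame"]),cv2.COLOR_RGB2LAB).astype(int)
    m=((h[:,:,2]-128)>14).astype(np.uint8)
    m[:110]=0;m[270:]=0;m[:,:165]=0;m[:,350:]=0
    m=cv2.morphologyEx(m,cv2.MORPH_CLOSE,np.ones((3,3)))
    out=[]
    for ct in cv2.findContours(m,0,1)[0]:
        if cv2.contourArea(ct)<400:continue
        P=np.array([ray(c,(p[0][1],p[0][0]),48.5)[:2] for p in ct],np.float32)
        f=np.zeros(m.shape,np.uint8);cv2.drawContours(f,[ct],-1,1,-1)
        Q=np.array([ray(c,p,48.5)[:2] for p in np.argwhere(f)])
        cv=np.cov((Q-Q.mean(0)).T);w,v=np.linalg.eigh(cv);x=v[:,0]*np.sign(v[0,0])
        r=cv2.minAreaRect(P);a=r[2] if r[1][0]<r[1][1] else r[2]-90
        out.append((*Q.mean(0).round(1),np.degrees(np.arctan2(x[1],x[0])).round(2),np.round(a,2),np.round(r[1],1),np.round(r[0],1)))
    return out
E
python3 - <<'E'
from h import *
c=capture("top")
for o in fl(c):print(*o)
# upstand front top edge: gradient along columns
g=cv2.GaussianBlur(cv2.cvtColor(np.ascontiguousarray(c["frame"]),cv2.COLOR_RGB2GRAY).astype(np.float32),(0,0),1)
pts=[]
for col in [*range(232,284,3),*range(340,420,4),*range(130,172,4)]:
    d=np.diff(g[120:165,col]);k=int(d.argmin());y=d[max(k-1,0):k+2]
    pts.append((120.5+k,col))
W=np.array([ray(c,p,60) for p in pts]);
p=np.polyfit(W[:,1],W[:,0],1);r=W[:,0]-np.polyval(p,W[:,1]);k=abs(r)<6
p=np.polyfit(W[k,1],W[k,0],1);print("edge x=",p,k.sum(),len(k),r.std(),"yaw",np.degrees(np.arctan(-p[0])), np.round(r,1))
E
```

```text
511.6 -43.3 -4.83 -3.02 [137.5 109.6] [511.7 -43.2]
706.2 -151.7 -1.71 -1.62 [137.6 111.8] [ 706.3 -151.7]
719.8 192.9 -3.45 1.09 [111.8 139.1] [720.9 193.9]
edge x= [3.80022382e-02 7.69174909e+02] 49 49 0.8869809090068033 yaw -2.1763206039929877 [-1.4 -0.9 -0.3  0.2  0.7  1.3 -1.4 -0.8 -0.3  0.3  0.8  1.4 -1.3 -0.7
 -0.2  0.3  0.9  1.4 -0.9 -0.2  0.5  1.3 -1.2 -0.5  0.3  1.  -1.4 -0.7
  0.   0.7  1.5 -1.  -0.2  0.5  1.2 -1.2 -0.5  0.3 -0.6  0.1  0.8  1.5
 -1.  -0.3  0.5  1.2 -1.3 -0.6  0.2]
```

>>> play_rows([
  [[0.84,0.96,-0.3],[0,0,0.7]],
  [[0.84,0.96,-0.3],[0,0,0.7]],
  [[0.84,0.96,-0.3],[0,0,0.7]],
  [[0.84,0.96,-0.3],[0,0,0.7]],
  [[0.84,0.96,-0.3],[0,0,0.7]],
  [[0.84,0.96,-0.3],[0,0,0.7]],
  [[0.84,0.96,-0.3],[0,0,0.7]],
  [[0.84,0.96,-0.3],[0,0,0.7]],
  [[0.84,0.96,-0.3],[0,0,0.7]],
  [[0.84,0.96,-0.3],[0,0,0.7]],
  [[0.84,0.96,-0.3],[0,0,0.7]],
  [[0,0,0],[0,0,0]],
], hand=0.3)

```text
time: 2.95
tool_pos: [508.7, -152.9, 141.0]
tcp_rot: [-3.141, -0.001, 1.534]
contact_force: [-1.1, -0.3, 0.1]
grip_width: 59.8
finger_force: 0.0
```

>>> play_rows([
  [[0,0,-0.85],[0,0,0]],
  [[0,0,-0.85],[0,0,0]],
  [[0,0,-0.85],[0,0,0]],
  [[0,0,-0.85],[0,0,0]],
  [[0,0,0],[0,0,0]],
  [[0.01,0.3,0],[0,0,0]],
  [[0.01,0.3,0],[0,0,0]],
  [[0.01,0.3,0],[0,0,0]],
  [[0.01,0.3,0],[0,0,0]],
  [[0.01,0.3,0],[0,0,0]],
])

```text
time: 4.2
tool_pos: [509.7, -109.4, 40.2]
tcp_rot: [3.141, 0.001, 1.53]
contact_force: [0.5, -1.9, 0.6]
grip_width: 60.1
finger_force: 1.0
```

Run:
```python
from h import *
s=get_obs();print(s["tool_pos"],s["contact_force"])
c=capture("top")
for o in fl(c):print(*o)
i=c["frame"][115:265,170:345,::-1]
cv2.imwrite("pics/t2.png",cv2.resize(i,None,fx=4,fy=4,interpolation=2))
```

```text
[ 509.71794957 -109.43273685   40.15897535] [ 0.51555916 -1.92241026  0.61729233]
706.3 -151.5 -2.46 -1.91 [138.9 111.9] [ 706.2 -151.2]
719.7 192.6 -3.54 -1.2 [140.1 111.9] [719.7 192.2]
```

View pics/t2.png

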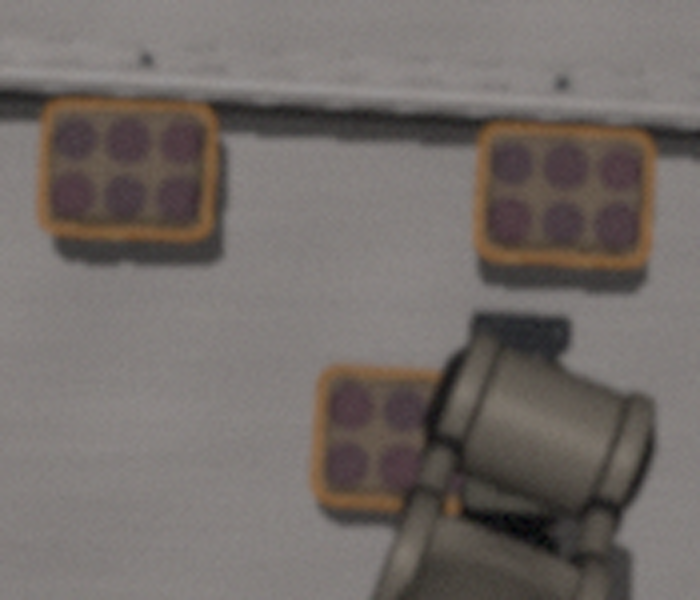

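The left edge of the stray flange moved from col 253 to about 249 and still looks square. I'll keep pushing, then back off.

>>> play_rows([
  [[0.01,0.27,0],[0,0,0]],
  [[0.01,0.27,0],[0,0,0]],
  [[0.01,0.27,0],[0,0,0]],
  [[0.01,0.27,0],[0,0,0]],
  [[0.01,0.27,0],[0,0,0]],
  [[0.01,0.27,0],[0,0,0]],
  [[0.01,0.25,0],[0,0,0]],
  [[0,0,0],[0,0,0]],
  [[0,-0.6,0],[0,0,0]],
  [[0,-0.6,0],[0,0,0]],
  [[-0.6,-0.4,0.9],[0,0,-1]],
  [[-1,0,0.9],[0,0,-1]],
])

```text
time: 5.75
tool_pos: [463.3, -104.1, 94.1]
tcp_rot: [3.141, 0.0, 1.244]
contact_force: [-0.5, 0.8, 0.8]
grip_width: 59.7
finger_force: 0.0
```

>>> play_rows([
  [[-1,0,0.9],[0,0,-1]],
  [[-1,0,0.5],[0,0,-1]],
  [[-1,0,0],[0,0,-1]],
  [[0,0,0],[0,0,-1]],
  [[0,0,0],[0,0,-1]],
  [[0,0,0],[0,0,-1]],
  [[0,0,0],[0,0,-1]],
  [[0,0,0],[0,0,-1]],
  [[0,0,0],[0,0,-1]],
  [[0,0,0],[0,0,0]],
], hand=0.74)

```text
time: 7.0
tool_pos: [373.3, -102.8, 135.8]
tcp_rot: [3.141, -0.0, -0.006]
contact_force: [-0.4, -0.4, -0.0]
grip_width: 79.9
finger_force: 0.0
```

Run:
```python
from h import *
s=get_obs();print(s["time"],s["tool_pos"],s["tcp_rot"],s["contact_force"])
c=capture("top")
for o in fl(c):print(*o)
i=c["frame"][115:295,160:360,::-1]
cv2.imwrite("pics/t3.png",cv2.resize(i,None,fx=3,fy=3,interpolation=2))
```

```text
7.0 [ 373.34162531 -102.76656676  135.78557151] [ 3.14140363e+00 -9.08773928e-05 -6.23957746e-03] [-0.42229194 -0.35554456 -0.04115428]
513.3 28.2 -3.14 -1.98 [139.2 110.1] [513.5  28.7]
706.2 -151.5 -2.18 -1.91 [139.1 112. ] [ 706.1 -151.1]
719.7 192.7 -2.62 -1.29 [139.9 111.7] [719.5 193.3]
```

View pics/t3.png

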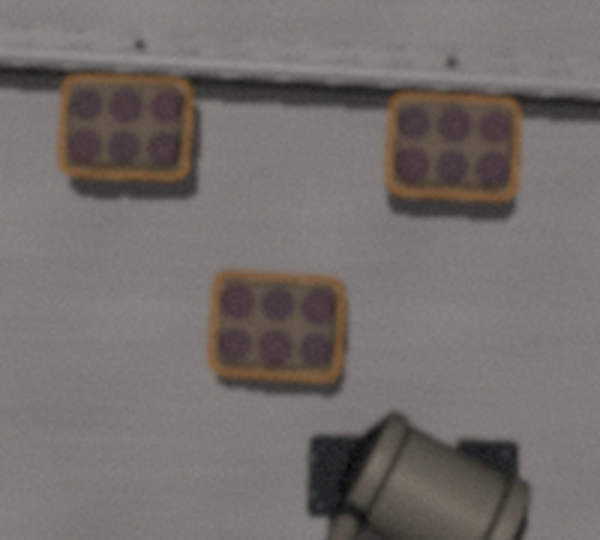

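The punnet now stands at (513, 28), square and in line with the middle of the gap. Next I'll go behind it.

>>> play_rows([
  [[0.28,0.9,0],[0,0,-0.23]],
  [[0.28,0.9,0],[0,0,0]],
  [[0.28,0.9,0],[0,0,0]],
  [[0.28,0.9,0],[0,0,0]],
  [[0.28,0.9,0],[0,0,0]],
  [[0,0,-0.8],[0,0,0]],
  [[0,0,-0.8],[0,0,0]],
  [[0,0,-0.8],[0,0,0]],
  [[0,0,-0.8],[0,0,0]],
  [[0,0,0],[0,0,0]],
])

```text
time: 8.3
tool_pos: [414.4, 33.0, 38.7]
tcp_rot: [-3.141, 0.004, -0.036]
contact_force: [0.3, 0.4, -0.3]
grip_width: 79.9
finger_force: 0.0
```

>>> play_rows([
  [[0.3,-0.011,0],[0,0,0]],
  [[0.3,-0.011,0],[0,0,0]],
  [[0.3,-0.011,0],[0,0,0]],
  [[0.3,-0.011,0],[0,0,0]],
  [[0.3,-0.011,0],[0,0,0]],
  [[0.3,-0.011,0],[0,0,0]],
  [[0.3,-0.011,0],[0,0,0]],
  [[0.3,-0.011,0],[0,0,0]],
  [[0.3,-0.011,0],[0,0,0]],
  [[0.3,-0.011,0],[0,0,0]],
  [[0.3,-0.011,0],[0,0,0]],
  [[0.3,-0.011,0],[0,0,0]],
])

```text
time: 9.8
tool_pos: [524.1, 29.3, 39.7]
tcp_rot: [3.141, 0.0, -0.038]
contact_force: [-2.2, -0.4, -0.4]
grip_width: 79.5
finger_force: 0.7
```

Run:
```python
from h import *
s=get_obs();print(s["time"],s["tool_pos"],s["tcp_rot"],s["contact_force"])
c=capture("top")
for o in fl(c):print(*o)
i=c["frame"][115:295,160:360,::-1]
cv2.imwrite("pics/t4.png",cv2.resize(i,None,fx=3,fy=3,interpolation=2))
```

```text
9.8 [524.06839543  29.27157283  39.71101948] [ 3.14148196e+00  4.43447422e-06 -3.80253740e-02] [-2.15873446 -0.36769324 -0.42813267]
706.2 -151.7 -2.32 -1.91 [138.3 112. ] [ 706.3 -151.5]
719.7 192.6 -3.29 -0.93 [140.7 112.1] [719.8 192.6]
```

View pics/t4.png

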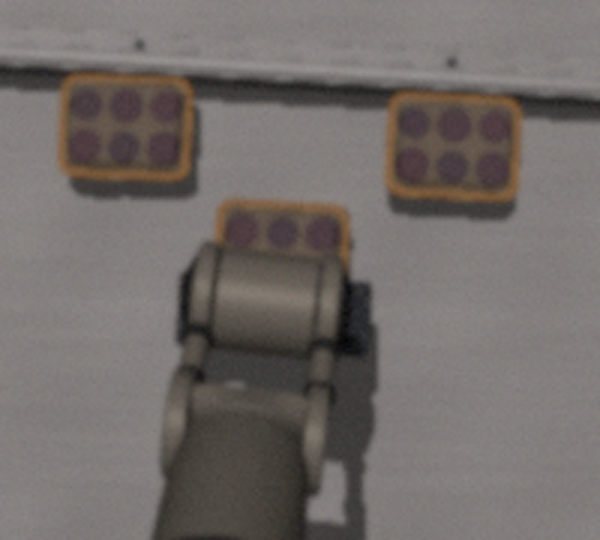

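The punnet is centred and travelling straight, with its flange front at about row 182. I'll continue and then slow down near the upstand.

>>> play_rows([
  [[0.3,-0.011,0],[0,0,0]],
  [[0.3,-0.011,0],[0,0,0]],
  [[0.3,-0.011,0],[0,0,0]],
  [[0.3,-0.011,0],[0,0,0]],
  [[0.3,-0.011,0],[0,0,0]],
  [[0.3,-0.011,0],[0,0,0]],
  [[0.3,-0.011,0],[0,0,0]],
  [[0.3,-0.011,0],[0,0,0]],
  [[0.3,-0.011,0],[0,0,0]],
  [[0.3,-0.011,0],[0,0,0]],
  [[0.3,-0.011,0],[0,0,0]],
  [[0.1,-0.004,0],[0,0,0]],
])

```text
time: 11.35
tool_pos: [626.0, 25.5, 39.8]
tcp_rot: [3.141, -0.0, -0.038]
contact_force: [-1.9, -0.2, 0.9]
grip_width: 79.8
finger_force: 1.1
```

>>> play_rows([
  [[0.1,-0.004,0],[0,0,0]],
  [[0.1,-0.004,0],[0,0,0]],
  [[0.1,-0.004,0],[0,0,0]],
  [[0.1,-0.004,0],[0,0,0]],
  [[0,0,0],[0,0,0]],
])

```text
time: 11.98
tool_pos: [638.0, 25.0, 39.8]
tcp_rot: [3.142, -0.001, -0.038]
contact_force: [0.2, 0.7, 1.1]
grip_width: 79.8
finger_force: 0.0
```

Run:
```python
from h import *
s=get_obs();print(s["time"],s["tool_pos"],s["tcp_rot"],s["contact_force"])
c=capture("top")
for o in fl(c):print(*o)
i=c["frame"][115:295,160:360,::-1]
cv2.imwrite("pics/t5.png",cv2.resize(i,None,fx=4,fy=4,interpolation=2)[:600])
```

```text
11.975 [637.97212734  25.03636197  39.78675786] [ 3.14150654e+00 -9.66563615e-04 -3.81530660e-02] [0.17145204 0.73410014 1.12428467]
706.3 -151.6 -1.75 -1.76 [138.3 112. ] [ 706.3 -151.5]
719.6 192.8 -4.76 -1.2 [139.9 112.1] [719.7 193.2]
```

View pics/t5.png

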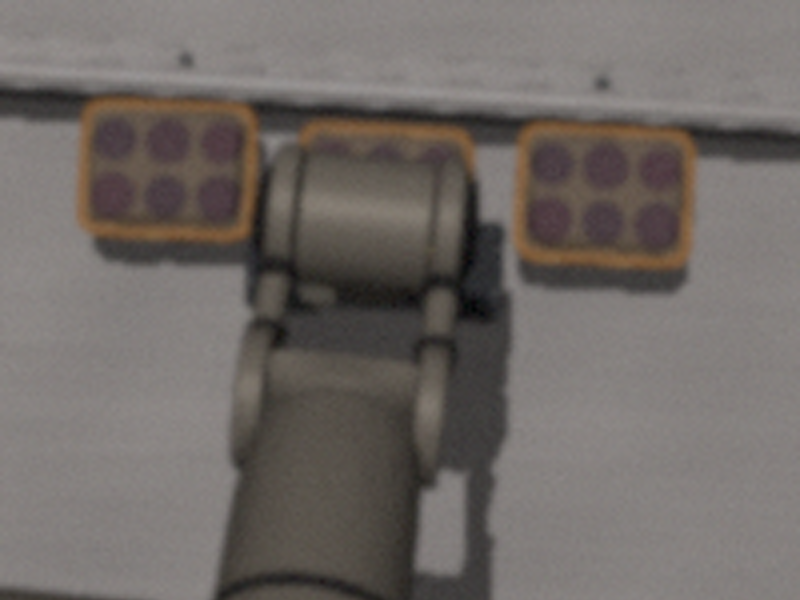

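The punnet is nearly there, about 5–10 mm short of its neighbours' front line. I'll use fine steps and watch the force.

>>> play_rows([
  [[0.07,-0.003,0],[0,0,0]],
  [[0.07,-0.003,0],[0,0,0]],
  [[0.07,-0.003,0],[0,0,0]],
])

```text
time: 12.4
tool_pos: [643.8, 24.8, 39.8]
tcp_rot: [3.141, 0.0, -0.038]
contact_force: [-2.0, -0.4, 1.2]
grip_width: 79.9
finger_force: 1.0
```

>>> play_rows([
  [[0.05,-0.002,0],[0,0,0]],
  [[0.05,-0.002,0],[0,0,0]],
])

```text
time: 12.65
tool_pos: [646.8, 24.7, 39.8]
tcp_rot: [3.141, 0.0, -0.038]
contact_force: [-2.4, -0.2, 2.5]
grip_width: 79.9
finger_force: 1.1
```

>>> play_rows([
  [[0.05,-0.002,0],[0,0,0]],
])

```text
time: 12.78
tool_pos: [648.3, 24.6, 39.7]
tcp_rot: [3.142, 0.0, -0.038]
contact_force: [-1.6, -1.2, 1.7]
grip_width: 79.7
finger_force: 1.1
```

>>> play_rows([
  [[0.05,-0.002,0],[0,0,0]],
])

```text
time: 12.9
tool_pos: [649.9, 24.6, 39.8]
tcp_rot: [3.141, -0.0, -0.038]
contact_force: [-3.0, 0.1, 0.8]
grip_width: 80.3
finger_force: 1.1
```

>>> play_rows([
  [[0.05,-0.002,0],[0,0,0]],
])

```text
time: 13.02
tool_pos: [651.1, 24.5, 39.7]
tcp_rot: [3.141, 0.001, -0.038]
contact_force: [-7.3, -0.2, 6.2]
grip_width: 79.9
finger_force: 3.6
```

>>> play_rows([
  [[0.04,-0.002,0],[0,0,0]],
])

```text
time: 13.15
tool_pos: [651.1, 24.5, 39.6]
tcp_rot: [3.141, 0.004, -0.038]
contact_force: [-9.7, 0.6, 7.1]
grip_width: 79.7
finger_force: 5.0
```

The force rise shows the punnet is against the upstand. I'll withdraw straight back.

>>> play_rows([
  [[-0.1,0.004,0],[0,0,0]],
  [[-0.4,0.015,0],[0,0,0]],
  [[-0.8,0.03,0],[0,0,0]],
  [[-1,0,0],[0,0,0]],
  [[-1,0,0.5],[0,0,0]],
  [[-1,0,0.9],[0,0,0]],
  [[-1,0,0.9],[0,0,0]],
  [[-1,0,0.9],[0,0,0]],
  [[-1,0,0.5],[0,0,0]],
  [[0,0,0],[0,0,0]],
])

```text
time: 14.4
tool_pos: [433.1, 25.9, 152.0]
tcp_rot: [3.141, -0.003, -0.038]
contact_force: [1.2, -0.4, -0.9]
grip_width: 80.1
finger_force: 0.0
```

Run:
```python
from h import *
s=get_obs();print(s["time"],s["tool_pos"],s["contact_force"])
c=capture("top")
for o in fl(c):print(*o)
i=c["frame"][115:265,160:345,::-1]
cv2.imwrite("pics/t6.png",cv2.resize(i,None,fx=4,fy=4,interpolation=2)[:600])
```

```text
14.4 [433.08772424  25.94877385 152.00461036] [ 1.1685871  -0.36647026 -0.9241459 ]
706.1 -151.6 -1.88 -1.76 [138.4 112.1] [ 706.2 -151.6]
715.2 20.8 -2.96 -1.99 [139.  108.9] [715.1  21.2]
719.6 192.5 -4.34 -1.2 [140.2 111.8] [719.7 192.8]
```

View pics/t6.png

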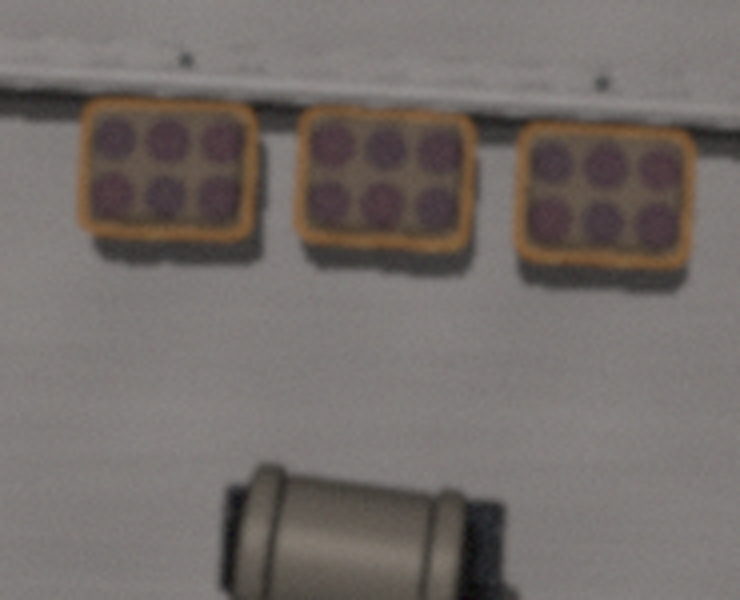

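The stray punnet stands midway in the gap, flush and square with the upstand. It sits about 2 mm further back than its neighbours' line, and the neighbours have not moved.

```bash
python3 -c "
from plant import bot
print(bot.close_job())"
```

```text
the job is handed in; nothing more can be done
None
```

The stray punnet is pushed flush and square against the upstand, midway between its neighbours (about 172 mm centre to centre each side). The neighbours did not move, the hand is clear, and the job was handed in at about 14 s; no verdict was returned.

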